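# Close up the shoe-cleaning kit

## Task

Close up the shoe-cleaning kit with the fingertips: gently push the pulled-out drawer of the small white cabinet all the way in, and push the raised lid of the wooden polish box down until it lies flat shut, in either order. Slam neither, do not lift the cabinet or the box or shove them out of place, and leave the brush rack, the two jars and the shoehorn just as they are. Finish with the hand clear of everything.

Things in the scene. Friction and masses are not known exactly. Their poses are not given: they have to be found in the camera images.
- cabinet: small loose white metal cabinet, 150 deep (x) x 160 wide (y) x 90 mm high, about 1.6 kg, with one wooden-fronted drawer. Origin: on the table under the middle of its front edge. Its x axis points level from the front to the back, so the drawer is pushed shut along +x; z is up. Cabinet, polish box and storage jar stand in a row in any order
- drawer (a joint): how far the cabinet's drawer is pulled out, in m: 0 fully shut, at most 0.115. It slides with about 1.5 N of friction and stays where it is left. The drawer front is 146 wide, 10 thick and reaches from 8 to 82 mm above the table; shut, it is flush with the cabinet's front
- drawer_knob (a point): centre of the outer face of the steel knob in the middle of the drawer front: the knob is a disc 28 mm across and 10 thick on a thin stem, its face 22 mm out from the drawer front and 48 mm above the table; it moves with the drawer
- polish_box: loose wooden box, 130 deep (x) x 160 wide (y) x 80 mm high, walls 8 mm, about 1.2 kg, with polish tins inside. Origin: on the table under its middle. Its x axis points level from its front to its hinged rear edge; z is up
- lid (a joint): angle of the box's lid in rad: 0 flat shut, 1.57 upright. Stiff hinge (0.2 N m, about 1 to 2 N at the free edge): the lid stays where it is left and has to be pushed all the way down
- lid_hinge (a point): middle of the lid's hinge line, which runs along the box's y axis on the top of its rear wall, 80 mm above the table. The underside of the lid passes through this line; the lid is 8 mm thick, 164 wide and reaches 138 mm from the hinge to its free edge, which lies at the box's front when shut. Shut, its top is 88 mm above the table
- lid_edge (a point): middle of the lid's free edge, on its outer (top) face: 138 mm from the hinge line
- storage_jar: blue plastic jar with a twist cap, 84 across x 130 mm high; bystander. Origin under its middle
- glass_jar: glass jar with a steel lid, 72 across x 110 mm high; bystander. Origin under its middle
- shoehorn: curved grey plastic shoehorn lying arched on its two ends along its x axis, 180 x 40 x 25 mm; bystander. Origin on the table under its middle
- brush_rack: white slotted metal rack, 80 deep (x) x 240 wide (y) mm, holding three brushes bristle-up, 166 mm high in all; bystander behind the work. Origin under its middle
Things that resemble listed ones, but are neither listed nor needed, are in the scene too. Leave any purple look-alike of the cabinet alone.

How it is judged (in metres and radians):
At the end, for the whole second after the job is handed in: The drawer is pushed in to within 5 mm of fully shut, the lid is down to within 0.05 rad of flat, and cabinet and box stand at rest within 20 mm and the bystanders within 30 mm of where they began, with the robot touching nothing (value of joint drawer below 0.005 m and value of joint lid below 0.05 rad and distance of each of cabinet, polish_box from where it was at the start of the episode below 0.02 m and distance of each of storage_jar, glass_jar, shoehorn, brush_rack from where it was at the start of the episode below 0.03 m and linear speed of each of cabinet, polish_box below 0.02 m/s).
It fails at once if the cabinet or the polish box is lifted (12 mm) or tipped (0.15 rad) (height (world z) of any of cabinet, polish_box above 0.012 m or angle between any of cabinet, polish_box's own z axis and vertical above 0.15 rad).
It fails at once if the cabinet or the polish box is shoved or dragged more than 20 mm (distance of any of cabinet, polish_box from where it was at the start of the episode above 0.02 m).
It fails at once if the drawer is slammed (faster than 0.45 m/s) (velocity of joint drawer below -0.45 m/s).
It fails at once if the lid is slammed (faster than 3.5 rad/s) (velocity of joint lid below -3.5 rad/s).
It fails at once if a jar, the shoehorn or the brush rack is moved more than 30 mm or, for the jars and the rack, tipped (distance of any of storage_jar, glass_jar, shoehorn, brush_rack from where it was at the start of the episode above 0.03 m or angle between any of storage_jar, glass_jar, brush_rack's own z axis and vertical above 0.3 rad).
It also fails if it takes over 61 s, if anything falls off the work surface, if the arm or the gripper's body presses on something with over 40 N, if the wrist force passes 120 N, or if a joint passes its speed limit or range.

## Robot

A 7-joint arm with a two-finger parallel gripper is mounted at the origin on the work surface. World frame = base frame: x ahead of the robot, y to its left, z up, the work surface at z = 0. Lengths are in m, angles in degrees, forces in N, time in s.
With the tool pointing down it reaches from about 0.35 to 0.9 m from the base axis. Payload 8.1 kg.
Tool frame: the origin (TCP) lies on the centre line of the jaws, within the pads' length; the fingertips stand manip.nose_length ahead of it and the grasp point (between the pads) lies 6 mm ahead of it (manip.nose_length is the distance from the TCP to the fingertips, in m); z points along the fingers, y is the direction in which the jaws open and shut (so a half turn about z gives the same grasp; the last joint's range is limited). The gripper opens to 85 mm and grips with 20 to 120 N. Pads are 22 mm wide; open, the fingers measure 114 mm over their backs; the gripper's body (76 mm by 85 mm) begins 54 mm behind the grasp point. The pads swing forward as they close: fully open they stand 13 mm farther back than shut.
Start: joints at [65.97, 24.895, 1.432, 90.138, -0.665, 64.973, -4.303], TCP at [0.195, -0.594, 0.256] pointing down, gripper open.
Joint ranges: [-149.89, 149.89], [-25.12, 119.58], [-72.63, 75.52], [4.76, 147.25], [-75.54, 255.54], [6.69, 114.76], [-157.13, 157.13]. Speed limits (degrees/s): [127.2, 127.2, 172.46, 172.46, 180, 180, 180].

## Interface

Orientations are given as a 3x3 rotation matrix whose columns are the frame's x, y, z axes.
In Python, from bench import manip, optics gives the robot as it stands.
- The arm moves only by the tool play_rows, never from a script. Its argument "series" is a list of rows, each an object with "delta_pos": the shift along the tool's x, y, z in cm, a list of three; "turn": the turn about the tool's z in degrees; "gripper": the finger opening in cm, from 0 to 8.54. A call has 1 to 10 rows; each row is the pose to reach, as a shift and turn from the pose commanded when the call began, along the tool's axes at that moment; what a row does not reach only later rows make up. A row lasts 1/12 s, in which the tool goes at most 41.7 mm and 7.16 degrees, less where a joint would pass 70% of its speed; a pose out of reach is approached as far as the arm can. A call with a gripper value outside its range is refused whole. The fingers move at their own pace and stop on an object; the grip force is fixed at half the most. Time passes only in rows, so rows that repeat a pose let the fingers close. It gives the time, the measured TCP pose, the force and the opening at its end, in the units of the state.
- manip.sense(): the state, without advancing time (a new reading comes with each control period).
- optics.camera(name): name is "side" or "top"; returns the picture (400x640x3 uint8, red, green, blue); there is no depth.
- optics.camera_info(name): a dict with "fov_y" (degrees; the focal length in pixels is half the picture's height over the tangent of half this angle, whatever the lens; pixels are square), "cx", "cy" (the principal point, pixels), "dist_coeffs" ([k1, k2, p1, p2, k3] as OpenCV has them; the pictures are not rectified), "extrinsics" (4x4, takes a point from world to camera coordinates). Camera axes: x right, y down, z forward; pixel columns grow to the right and rows downward; lengths in m; the calibration is good to about 2 mm. A picture is of the moment at which its call begins. camera_info takes no time and is no camera call.
- manip.job_done(): hands the job in, once; it reports no verdict.
The state is a dict: "t": time; "joint_positions": joint angles; "joint_vel": joint speeds; "tau": joint torques, N m; "ee_pos": TCP position; "eef_rot": TCP orientation; "contact_force": force on the tool from outside, world axes, zero at the start; "wrist_torque": the same for the moment, N m; "finger_gap": finger opening in m.
Only numpy, scipy, OpenCV 4.12 (cv2) and the standard library are available. Lean on these libraries where they do the work, as an engineer would, in place of code of your own. Each camera call takes 0.05 s, during which the arm holds its last target.

## Working session

There is one attempt and no reset: what is moved stays moved. The work goes in short steps, Python scripts to look and compute and a tool call to move; the robot and the scene stay as the last step left them, time stands still between calls to the robot, and variables do not carry over. Pictures are saved under pics/ and viewed, and the job is handed in when it is done.

Besides the shell and the picture viewer there is one more tool, called by a JSON object that holds its "fn" and its "kwargs". play_rows: Moves the arm, as the interface text tells. Its arguments: {"type":"object","properties":{"series":{"type":"array"}},"required":["series"]}

```bash
mkdir -p pics; ls; python3 - <<'E'
from bench import manip, optics
import cv2
s=manip.sense()
for k,v in s.items(): print(k,v)
print(manip.nose_length)
for n in("side","top"):
    cv2.imwrite(f"pics/{n}0.png",cv2.cvtColor(optics.camera(n),cv2.COLOR_RGB2BGR)); print(optics.camera_info(n))
E
```

```text
pics
t 0.0
joint_positions [65.97029721 24.9376554   1.4296621  90.19074248 -0.66695847 64.97330613
 -4.3044186 ]
joint_vel [ 0.02950231  0.080573   -0.0203134  -0.07662907 -0.08684612 -0.01369852
 -0.09222123]
tau [ 6.64282334e-05 -6.70471001e+01  1.02514978e+00 -3.16208911e+01
  1.55316840e-02  1.26747988e-02 -3.25311771e-05]
ee_pos [ 0.1945238  -0.59344916  0.25550156]
eef_rot [[ 9.50267483e-01  3.11434335e-01 -6.04187279e-04]
 [ 3.11434905e-01 -9.50266282e-01  1.51412950e-03]
 [-1.02586884e-04 -1.62699304e-03 -9.99998671e-01]]
contact_force [ 0.30980772 -0.25804245 -0.2231151 ]
wrist_torque [ 0.02777976  0.07529024 -0.01322483]
finger_gap 0.08497942812186364
0.025
{'fov_y': 57.82359416063618, 'cx': 320.70759883133434, 'cy': 196.51565522489028, 'dist_coeffs': array([-0.00169796,  0.        ,  0.        ,  0.        ,  0.        ]), 'extrinsics': array([[-0.91402204, -0.40520184, -0.01936952,  0.50234206],
       [-0.24694117,  0.59364209, -0.76590412,  0.19410917],
       [ 0.32184432, -0.69527012, -0.64266297,  0.89699891],
       [ 0.        ,  0.        ,  0.        ,  1.        ]])}
{'fov_y': 45.35533439273713, 'cx': 316.31771272537577, 'cy': 196.20457489418317, 'dist_coeffs': array([-0.1025432,  0.       ,  0.       ,  0.       ,  0.       ]), 'extrinsics': array([[-0.03879646, -0.99923285, -0.00534275,  0.01951647],
       [-0.97865823,  0.03907633, -0.20174515,  0.56015709],
       [ 0.20179916, -0.00259827, -0.97942348,  1.47419907],
       [ 0.        ,  0.        ,  0.        ,  1.        ]])}
```

View pics/side0.png

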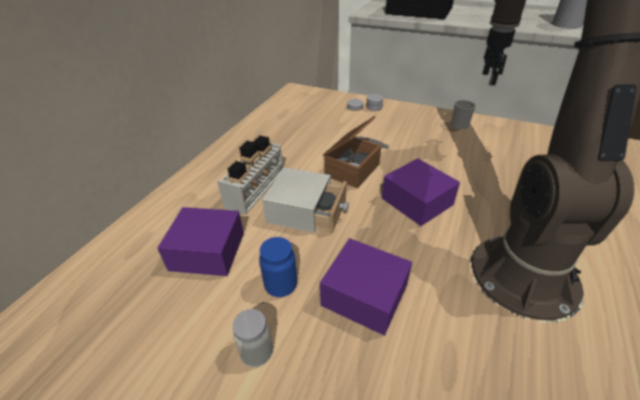

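View pics/top0.png

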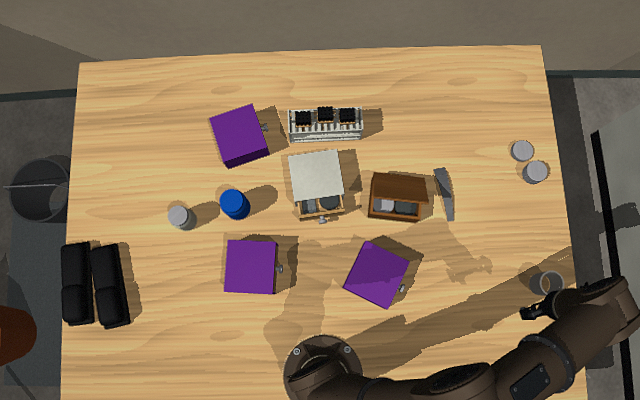

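Side view: the white cabinet is at (298,198) with its drawer knob at (345,207), the open wooden box at (352,160), and purple boxes around them. Top view: candidates for the cabinet are white (317,180) and purple (238,135), (251,266) and (378,273), so I choose the white one. The only wooden box is at (398,197). The blue jar is at (234,204), the glass jar at (180,216), the shoehorn at (445,193) and the rack at (325,123). I'll check with close crops.

```bash
cat > h.py <<'E'
import numpy as np, cv2
from bench import manip, optics
def cam(n):
    i=optics.camera_info(n); f=200/np.tan(np.radians(i['fov_y'])/2)
    K=np.array([[f,0,i['cx']],[0,f,i['cy']],[0,0,1]]); return K,np.array(i['dist_coeffs']),np.array(i['extrinsics'])
def ray(n,uv):
    K,d,E=cam(n); p=cv2.undistortPoints(np.array([[uv]],float),K,d)[0,0]
    R,t=E[:3,:3],E[:3,3]; return -R.T@t, R.T@np.array([p[0],p[1],1])
def onz(n,uv,z):
    c,v=ray(n,uv); return c+v*(z-c[2])/v[2]
def tri(uvt,uvs):
    c1,v1=ray('top',uvt); c2,v2=ray('side',uvs); v1/=np.linalg.norm(v1); v2/=np.linalg.norm(v2)
    a=np.linalg.lstsq(np.c_[v1,-v2],c2-c1,rcond=None)[0]; p,q=c1+a[0]*v1,c2+a[1]*v2
    return (p+q)/2, np.linalg.norm(p-q)
def proj(n,P):
    K,d,E=cam(n); return cv2.projectPoints(np.atleast_2d(P).astype(float),cv2.Rodrigues(E[:3,:3])[0],E[:3,3],K,d)[0][:,0]
E
python3 - <<'E'
import cv2
t=cv2.imread('pics/top0.png'); s=cv2.imread('pics/side0.png')
cv2.imwrite('pics/tc0.png',cv2.resize(t[140:235,280:460],None,fx=4.4,fy=4.4,interpolation=cv2.INTER_CUBIC))
cv2.imwrite('pics/sc0.png',cv2.resize(s[110:240,255:400],None,fx=4.5,fy=4.5,interpolation=cv2.INTER_CUBIC))
E
```

```text
(no output)
```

View pics/tc0.png

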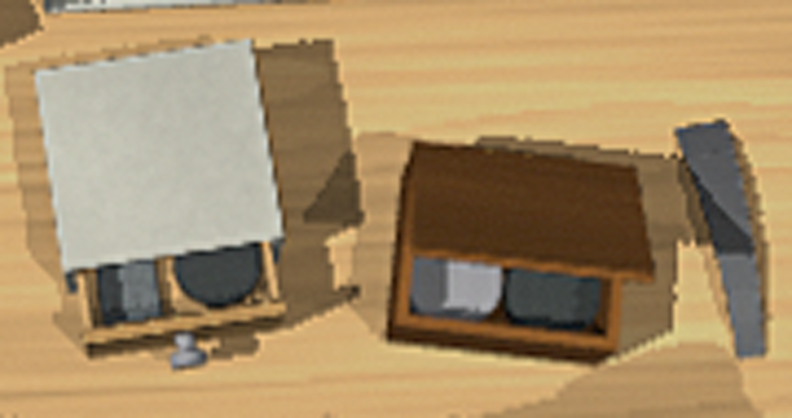

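View pics/sc0.png

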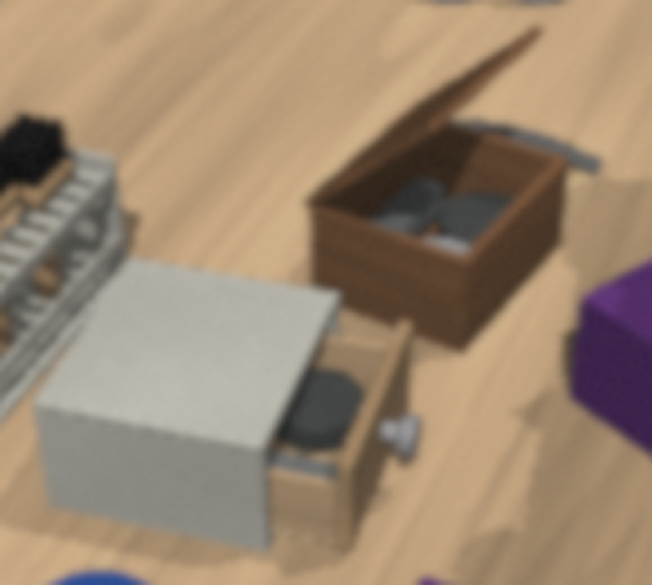

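```bash
python3 - <<'E'
from h import *
np.set_printoptions(precision=4,suppress=True)
T=lambda U,V:((U+.5)/4.4-.5+280,(V+.5)/4.4-.5+140)
S=lambda U,V:((U+.5)/4.5-.5+255,(V+.5)/4.5-.5+110)
print(ray('top',(0,0))[0],ray('side',(0,0))[0])
BL,BR,FR,FL=[onz('top',T(*p),.09) for p in((37,70),(250,40),(284,240),(63,270))]
print('cab',BL,BR,FR,FL,[np.linalg.norm(a-b) for a,b in((BL,BR),(FL,FR),(BL,FL),(BR,FR))])
print('cab side',[onz('side',S(*p),.09) for p in((38,405),(340,295),(268,445))],'BL FR FL')
print('knob',tri(T(185,358),S(408,438)),'face', onz('top',T(185,364),.048))
print('drawer front outer top', onz('top',T(88,345),.082),onz('top',T(285,313),.082))
print('lid free L',tri(T(405,250),S(538,30)))
print('hinge L',onz('side',S(312,205),.08), 'hingeTop', onz('top',T(413,143),.088),onz('top',T(640,168),.088))
print('box front rim L', onz('top',T(395,322),.08),onz('top',T(612,342),.08),'side FR/FL', onz('side',S(566,158),.08),onz('side',S(470,258),.08))
print('jar', onz('top',(234,204),.13),'glass',onz('top',(180,215),.11))
E
```

```text
[0.2515 0.0014 1.557 ] [0.2184 0.712  0.7349]
cab [0.6897 0.0826 0.09  ] [ 0.7061 -0.0727  0.09  ] [ 0.5568 -0.0898  0.09  ] [0.5413 0.068  0.09  ] [np.float64(0.15619165727103565), np.float64(0.15862430262877072), np.float64(0.14912253966139957), np.float64(0.15031738957606366)]
cab side [array([0.6827, 0.0875, 0.09  ]), array([ 0.5554, -0.0869,  0.09  ]), array([0.5373, 0.0665, 0.09  ])] BL FR FL
knob (array([ 0.4803, -0.0167,  0.0471]), np.float64(0.001959760868943881)) face [ 0.4768 -0.0163  0.048 ]
drawer front outer top [0.488  0.0523 0.082 ] [ 0.5055 -0.0884  0.082 ]
lid free L (array([ 0.4828, -0.1579,  0.2703]), np.float64(0.053875543066338474))
hinge L [ 0.6215 -0.192   0.08  ] hingeTop [ 0.6248 -0.1865  0.088 ] [ 0.5999 -0.3495  0.088 ]
box front rim L [ 0.4962 -0.1664  0.08  ] [ 0.4754 -0.3205  0.08  ] side FR/FL [ 0.4706 -0.3222  0.08  ] [ 0.4942 -0.1729  0.08  ]
jar [0.5313 0.2491 0.13  ] glass [0.5071 0.4212 0.11  ]
```

```bash
python3 - <<'E'
from h import *
np.set_printoptions(precision=4,suppress=True)
T=lambda U,V:((U+.5)/4.4-.5+280,(V+.5)/4.4-.5+140)
S=lambda U,V:((U+.5)/4.5-.5+255,(V+.5)/4.5-.5+110)
print('R',tri(T(652,278),S(540,30)),'L',tri(T(405,250),S(450,123)))
yaw=np.radians(-8);X=np.array([np.cos(yaw),np.sin(yaw),0]);Y=np.array([-X[1],X[0],0]);H=np.array([.613,-.266,.08])
for a in np.radians([30,40,50,60,70]):
    e=H-X*.138*np.cos(a)+np.array([0,0,.138*np.sin(a)])
    P=[e+Y*.082,e-Y*.082]
    q=proj('top',P); r=proj('side',P)
    print(np.degrees(a),(q-[280,140])*4.4,(r-[255,110])*4.5)
E
```

```text
R (array([ 0.502 , -0.3303,  0.1759]), np.float64(0.0021037761138137327)) L (array([ 0.5188, -0.1653,  0.1877]), np.float64(0.015488395403829062))
29.999999999999996 [[405.4304 288.8392]
 [644.6425 312.2617]] [[454.0193 171.0463]
 [558.9311  65.8337]]
40.0 [[410.2056 263.4191]
 [652.1791 287.1448]] [[436.696  139.8962]
 [543.7743  36.8561]]
50.0 [[414.9938 233.5397]
 [659.2159 257.5271]] [[414.7229 110.6899]
 [524.1265   9.9361]]
59.99999999999999 [[419.6077 200.2222]
 [665.4618 224.4177]] [[388.912   84.5941]
 [500.6987 -13.8717]]
70.0 [[423.8607 164.6986]
 [670.6515 189.038 ]] [[360.2697  62.6389]
 [474.3857 -33.6464]]
```

```bash
python3 - <<'E'
import cv2
s=cv2.imread('pics/side0.png')
cv2.imwrite('pics/sc1.png',cv2.resize(s[110:195,320:400],None,fx=7,fy=7,interpolation=cv2.INTER_CUBIC))
E
```

```text
(no output)
```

View pics/sc1.png

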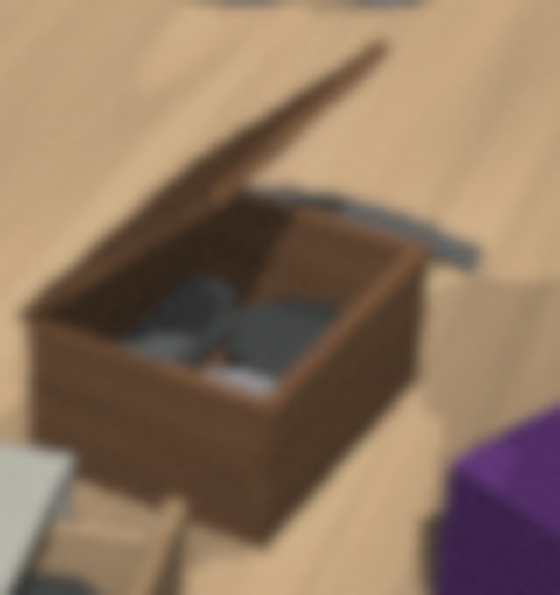

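Top crop: the white cabinet's drawer is pulled out about 50 mm, with the knob at image (322,221). The box lid is at about 43°, with its free edge at image (372,197) to (428,203). The side crop agrees, with the far free-edge corner at (375,116). Sizes and heights check out: cabinet 157x150 mm, knob z 0.047, lid width 164 mm. I'll do the lid first, with closed fingertips.

```bash
cat >> h.py <<'E'
def delta(P):
    s=manip.sense(); return np.round(np.array(s['eef_rot']).T@(np.array(P)-s['ee_pos'])*100,2)
def yaw():
    r=np.array(manip.sense()['eef_rot']); return np.degrees(np.arctan2(r[1,0],r[0,0]))
E
python3 -c "
from h import *
print(delta([.529,-.254,.2555]),yaw())"
```

```text
[ 4.236e+01 -2.185e+01  4.000e-02] 18.146754230032265
```

{"fn": "play_rows", "kwargs": {"series": [{"delta_pos":[2.1,-1.1,0],"turn":2,"gripper":0},{"delta_pos":[5.2,-2.7,0],"turn":4,"gripper":0},{"delta_pos":[8.4,-4.3,0],"turn":7,"gripper":0},{"delta_pos":[11.6,-6.0,0],"turn":10,"gripper":0},{"delta_pos":[14.8,-7.6,0],"turn":13,"gripper":0},{"delta_pos":[18.0,-9.3,0],"turn":16,"gripper":0},{"delta_pos":[21.2,-10.9,0],"turn":19,"gripper":0},{"delta_pos":[24.3,-12.5,0],"turn":22,"gripper":0},{"delta_pos":[27.0,-13.9,0],"turn":25,"gripper":0},{"delta_pos":[29.0,-15.0,0],"turn":26,"gripper":0}]}}

```text
t: 0.93
ee_pos: [0.4256, -0.3582, 0.256]
eef_rot: [[0.991, -0.137, 0.0], [-0.137, -0.991, 0.001], [0.0, -0.001, -1.0]]
contact_force: [0.7, 0.3, 0.6]
finger_gap: -0.0001
```

```bash
python3 -c "
from h import *
s=manip.sense();print(s['t'],s['ee_pos'],s['finger_gap'],s['contact_force'],delta([.529,-.254,.2555]),yaw())"
```

```text
0.9333 [ 0.42558965 -0.35816532  0.25603574] -0.00010112918965703605 [0.71117826 0.25046455 0.61611878] [  8.82 -11.73   0.07] -7.868221021613462
```

{"fn": "play_rows", "kwargs": {"series": [{"delta_pos":[1.5,-2.0,0],"turn":0,"gripper":0},{"delta_pos":[3.5,-4.6,0],"turn":0,"gripper":0},{"delta_pos":[5.5,-7.3,0],"turn":0,"gripper":0},{"delta_pos":[7.3,-9.7,0],"turn":0,"gripper":0},{"delta_pos":[8.4,-11.2,0],"turn":0,"gripper":0},{"delta_pos":[8.8,-11.7,0],"turn":0,"gripper":0},{"delta_pos":[8.8,-11.7,1.5],"turn":0,"gripper":0},{"delta_pos":[8.8,-11.7,2.5],"turn":0,"gripper":0},{"delta_pos":[8.8,-11.7,2.5],"turn":0,"gripper":0},{"delta_pos":[8.8,-11.7,2.5],"turn":0,"gripper":0}]}}

```text
t: 1.77
ee_pos: [0.5255, -0.258, 0.2306]
eef_rot: [[0.99, -0.138, -0.002], [-0.138, -0.99, 0.0], [-0.002, -0.0, -1.0]]
contact_force: [0.1, -1.5, -0.7]
finger_gap: 0.0
```

```bash
python3 - <<'E'
from h import *
s=manip.sense();print(s['t'],s['ee_pos'],s['contact_force'],yaw())
a=cv2.cvtColor(optics.camera('side'),cv2.COLOR_RGB2BGR);b=cv2.cvtColor(optics.camera('top'),cv2.COLOR_RGB2BGR)
x=cv2.resize(a[80:220,270:420],None,fx=2.6,fy=2.6,interpolation=cv2.INTER_CUBIC)
y=cv2.resize(b[120:260,350:500],None,fx=2.6,fy=2.6,interpolation=cv2.INTER_CUBIC)
cv2.imwrite('pics/m1.png',np.hstack([x,y]))
E
```

```text
1.7667 [ 0.52546105 -0.25796783  0.23055176] [ 0.12191414 -1.52201627 -0.66515999] -7.940491540591154
```

View pics/m1.png

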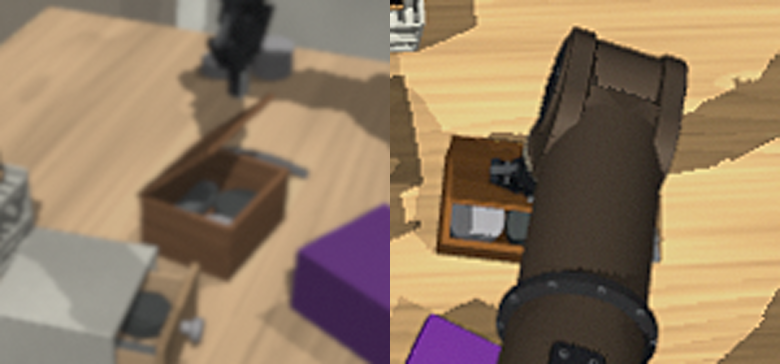

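The closed fingertips are over the lid, a few mm inside its free edge (tips at about (355,116) in the side view). I'll press down gently.

{"fn": "play_rows", "kwargs": {"series": [{"delta_pos":[0,0,0.6],"turn":0,"gripper":0},{"delta_pos":[0,0,1.3],"turn":0,"gripper":0},{"delta_pos":[0,0,2.0],"turn":0,"gripper":0},{"delta_pos":[0,0,2.6],"turn":0,"gripper":0},{"delta_pos":[0,0,3.2],"turn":0,"gripper":0},{"delta_pos":[0,0,3.8],"turn":0,"gripper":0},{"delta_pos":[0,0,4.4],"turn":0,"gripper":0},{"delta_pos":[0,0,5.0],"turn":0,"gripper":0},{"delta_pos":[0,0,5.5],"turn":0,"gripper":0},{"delta_pos":[0,0,5.5],"turn":0,"gripper":0}]}}

```text
t: 2.7
ee_pos: [0.5262, -0.257, 0.1751]
eef_rot: [[0.991, -0.137, -0.002], [-0.137, -0.991, 0.001], [-0.002, -0.0, -1.0]]
contact_force: [0.1, -0.2, -0.4]
finger_gap: 0.0001
```

```bash
cat >> h.py <<'E'
def look(f):
    a=cv2.cvtColor(optics.camera('side'),cv2.COLOR_RGB2BGR);b=cv2.cvtColor(optics.camera('top'),cv2.COLOR_RGB2BGR)
    x=cv2.resize(a[90:230,250:400],None,fx=2.6,fy=2.6,interpolation=cv2.INTER_CUBIC)
    y=cv2.resize(b[120:260,300:450],None,fx=2.6,fy=2.6,interpolation=cv2.INTER_CUBIC)
    cv2.imwrite(f,np.hstack([x,y])); s=manip.sense();print(s['t'],s['ee_pos'],s['contact_force'],yaw())
E
python3 -c "
from h import *
look('pics/m2.png')"
```

```text
2.8 [ 0.52652397 -0.25713066  0.17600765] [-0.5956517   0.85552391  0.79822562] -7.854094629835896
```

View pics/m2.png

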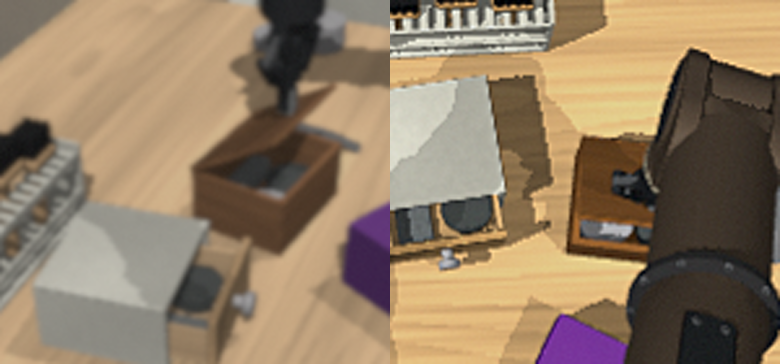

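The lid is following the fingertips down (now about 30°), and the box hasn't moved. I'll keep going.

{"fn": "play_rows", "kwargs": {"series": [{"delta_pos":[0,0,0.5],"turn":0,"gripper":0},{"delta_pos":[0,0,1.1],"turn":0,"gripper":0},{"delta_pos":[0,0,1.7],"turn":0,"gripper":0},{"delta_pos":[0,0,2.3],"turn":0,"gripper":0},{"delta_pos":[0,0,2.9],"turn":0,"gripper":0},{"delta_pos":[0,0,3.5],"turn":0,"gripper":0},{"delta_pos":[0,0,4.1],"turn":0,"gripper":0},{"delta_pos":[0,0,4.7],"turn":0,"gripper":0},{"delta_pos":[0,0,5.2],"turn":0,"gripper":0},{"delta_pos":[0,0,5.5],"turn":0,"gripper":0}]}}

```text
t: 3.63
ee_pos: [0.5263, -0.257, 0.1204]
eef_rot: [[0.991, -0.137, -0.001], [-0.137, -0.991, 0.0], [-0.001, -0.0, -1.0]]
contact_force: [-0.7, 0.1, 2.2]
finger_gap: 0.0002
```

{"fn": "play_rows", "kwargs": {"series": [{"delta_pos":[0,0,0.1],"turn":0,"gripper":0},{"delta_pos":[0,0,0.2],"turn":0,"gripper":0},{"delta_pos":[0,0,0.3],"turn":0,"gripper":0},{"delta_pos":[0,0,0.4],"turn":0,"gripper":0},{"delta_pos":[0,0,0.5],"turn":0,"gripper":0},{"delta_pos":[0,0,0.5],"turn":0,"gripper":0}]}}

```text
t: 4.13
ee_pos: [0.5268, -0.2572, 0.1163]
eef_rot: [[0.991, -0.137, 0.0], [-0.137, -0.991, -0.0], [0.0, 0.0, -1.0]]
contact_force: [0.3, 0.7, 0.6]
finger_gap: -0.0002
```

{"fn": "play_rows", "kwargs": {"series": [{"delta_pos":[0,0,0.1],"turn":0,"gripper":0},{"delta_pos":[0,0,0.2],"turn":0,"gripper":0},{"delta_pos":[0,0,0.3],"turn":0,"gripper":0},{"delta_pos":[0,0,0.3],"turn":0,"gripper":0}]}}

```text
t: 4.47
ee_pos: [0.5266, -0.2572, 0.1132]
eef_rot: [[0.991, -0.137, -0.0], [-0.137, -0.991, -0.0], [-0.0, 0.0, -1.0]]
contact_force: [0.3, 0.6, -0.0]
finger_gap: -0.0004
```

```bash
python3 -c "
from h import *
look('pics/m3.png')"
```

```text
4.5667 [ 0.52682555 -0.25716199  0.11324229] [0.24097817 0.49366789 0.31026621] -7.849384022936241
```

View pics/m3.png

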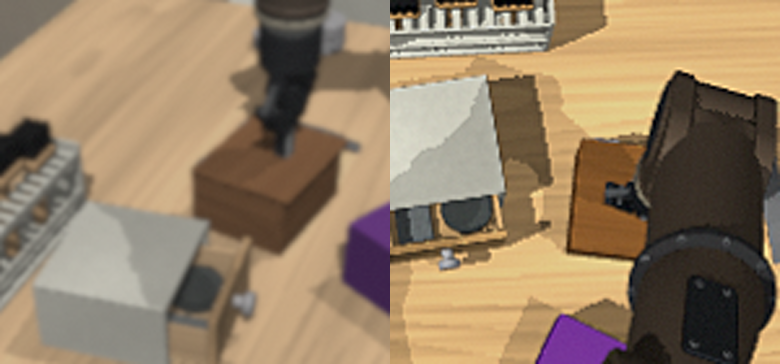

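The lid looks nearly flat. There's no stop force yet, so I'll feel for the stop in 1 mm steps.

{"fn": "play_rows", "kwargs": {"series": [{"delta_pos":[0,0,0.1],"turn":0,"gripper":0},{"delta_pos":[0,0,0.2],"turn":0,"gripper":0},{"delta_pos":[0,0,0.2],"turn":0,"gripper":0},{"delta_pos":[0,0,0.2],"turn":0,"gripper":0}]}}

```text
t: 4.9
ee_pos: [0.5269, -0.2572, 0.1129]
eef_rot: [[0.991, -0.137, 0.001], [-0.137, -0.991, -0.0], [0.001, 0.0, -1.0]]
contact_force: [-5.5, 2.9, 18.3]
finger_gap: 0.0001
```

{"fn": "play_rows", "kwargs": {"series": [{"delta_pos":[0,0,0.1],"turn":0,"gripper":0},{"delta_pos":[0,0,0.1],"turn":0,"gripper":0},{"delta_pos":[0,0,0.1],"turn":0,"gripper":0}]}}

```text
t: 5.15
ee_pos: [0.5269, -0.2572, 0.1128]
eef_rot: [[0.991, -0.137, 0.001], [-0.137, -0.991, -0.001], [0.001, 0.0, -1.0]]
contact_force: [-8.5, 3.9, 27.3]
finger_gap: 0.0001
```

The stop was felt at tip height 0.088 m, which is the lid's shut height, so it is shut. Now I'll lift off and measure the way to the knob.

{"fn": "play_rows", "kwargs": {"series": [{"delta_pos":[0,0,-0.5],"turn":0,"gripper":0},{"delta_pos":[0,0,-2.0],"turn":0,"gripper":0},{"delta_pos":[0,0,-4.5],"turn":0,"gripper":0},{"delta_pos":[0,0,-7.0],"turn":0,"gripper":0},{"delta_pos":[0,0,-9.0],"turn":0,"gripper":0},{"delta_pos":[0,0,-10.0],"turn":0,"gripper":0},{"delta_pos":[0,0,-10.0],"turn":0,"gripper":0}]}}

```text
t: 5.73
ee_pos: [0.528, -0.2576, 0.2125]
eef_rot: [[0.991, -0.137, 0.004], [-0.137, -0.991, -0.002], [0.004, 0.001, -1.0]]
contact_force: [1.1, 0.2, -0.0]
finger_gap: 0.0
```

```bash
python3 -c "
from h import *
s=manip.sense();print(s['ee_pos'],s['contact_force'],delta([.422,-.023,.21]),yaw())
print(onz('top',(367,242),.09),onz('top',(278,240),.09))"
```

```text
[ 0.52797375 -0.25763114  0.21252857] [ 1.12091545  0.17880811 -0.0140822 ] [-13.71 -21.79   0.17] -7.854544427513954
[ 0.40391356 -0.15251786  0.09      ] [0.42092849 0.12071301 0.09      ]
```

{"fn": "play_rows", "kwargs": {"series": [{"delta_pos":[-0.9,-1.5,0],"turn":-1,"gripper":0},{"delta_pos":[-2.5,-4.0,0],"turn":-3,"gripper":0},{"delta_pos":[-4.4,-7.0,0],"turn":-5,"gripper":0},{"delta_pos":[-6.3,-10.0,0],"turn":-7,"gripper":0},{"delta_pos":[-8.2,-13.0,0],"turn":-9,"gripper":0},{"delta_pos":[-10.1,-16.0,0],"turn":-11,"gripper":0},{"delta_pos":[-12.0,-19.0,0],"turn":-13,"gripper":0},{"delta_pos":[-13.3,-21.2,0],"turn":-14,"gripper":0},{"delta_pos":[-13.7,-21.8,0],"turn":-14,"gripper":0},{"delta_pos":[-13.7,-21.8,0],"turn":-14,"gripper":0}]}}

```text
t: 6.57
ee_pos: [0.4195, -0.0208, 0.2094]
eef_rot: [[0.994, 0.111, -0.002], [0.111, -0.994, 0.0], [-0.002, -0.001, -1.0]]
contact_force: [0.4, 0.2, -0.3]
finger_gap: 0.0002
```

```bash
python3 -c "
from h import *
look('pics/m4.png');print(delta([.422,-.023,.061]))"
```

```text
6.6667 [ 0.4208602  -0.02328869  0.20969348] [-0.19669509 -0.43232821 -0.15570187] 6.116155929556803
[ 0.13 -0.02 14.87]
```

View pics/m4.png

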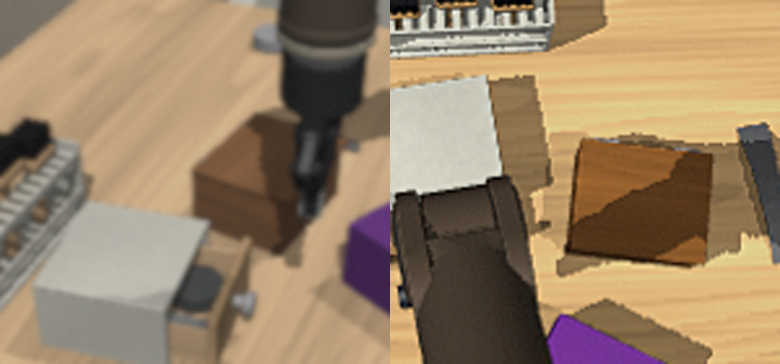

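The lid lies flat over the box (top view, crop 570–712 × 140–262). The hand is in front of the knob (side view, knob at crop (244,303)). I'll descend in front of it.

{"fn": "play_rows", "kwargs": {"series": [{"delta_pos":[0.1,0,1.0],"turn":0,"gripper":0},{"delta_pos":[0.1,0,3.0],"turn":0,"gripper":0},{"delta_pos":[0.1,0,5.0],"turn":0,"gripper":0},{"delta_pos":[0.1,0,7.0],"turn":0,"gripper":0},{"delta_pos":[0.1,0,9.0],"turn":0,"gripper":0},{"delta_pos":[0.1,0,11.0],"turn":0,"gripper":0},{"delta_pos":[0.1,0,13.0],"turn":0,"gripper":0},{"delta_pos":[0.1,0,14.3],"turn":0,"gripper":0},{"delta_pos":[0.1,0,14.9],"turn":0,"gripper":0},{"delta_pos":[0.1,0,14.9],"turn":0,"gripper":0}]}}

```text
t: 7.5
ee_pos: [0.4213, -0.0236, 0.0599]
eef_rot: [[0.994, 0.105, -0.003], [0.105, -0.994, -0.001], [-0.003, 0.0, -1.0]]
contact_force: [0.1, 1.3, -0.2]
finger_gap: 0.0
```

```bash
python3 -c "
from h import *
look('pics/m5.png')"
```

```text
7.6 [ 0.42215235 -0.02311259  0.06137537] [-0.0415501  -0.05296916  0.40075537] 6.075740658020557
```

View pics/m5.png

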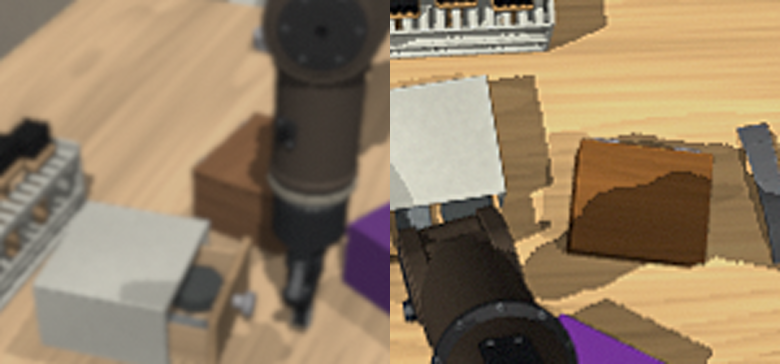

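The fingertips are at knob height, about 40 mm in front of it and in line. I'll push slowly along the cabinet's +x (tool x).

{"fn": "play_rows", "kwargs": {"series": [{"delta_pos":[0.8,0,0],"turn":0,"gripper":0},{"delta_pos":[1.8,0,0],"turn":0,"gripper":0},{"delta_pos":[2.6,0,0],"turn":0,"gripper":0},{"delta_pos":[3.2,0,0],"turn":0,"gripper":0},{"delta_pos":[3.7,0,0],"turn":0,"gripper":0},{"delta_pos":[4.2,0,0],"turn":0,"gripper":0},{"delta_pos":[4.7,0,0],"turn":0,"gripper":0},{"delta_pos":[5.2,0,0],"turn":0,"gripper":0},{"delta_pos":[5.7,0,0],"turn":0,"gripper":0},{"delta_pos":[6.2,0,0],"turn":0,"gripper":0}]}}

```text
t: 8.43
ee_pos: [0.4835, -0.0156, 0.0612]
eef_rot: [[0.994, 0.107, -0.001], [0.107, -0.994, -0.0], [-0.001, -0.0, -1.0]]
contact_force: [-2.1, 1.0, 0.2]
finger_gap: 0.0
```

```bash
python3 -c "
from h import *
look('pics/m6.png')"
```

```text
8.5333 [ 0.48451502 -0.01558628  0.06132518] [ 0.94765604  0.28158461 -0.4148642 ] 6.1517333640774385
```

View pics/m6.png

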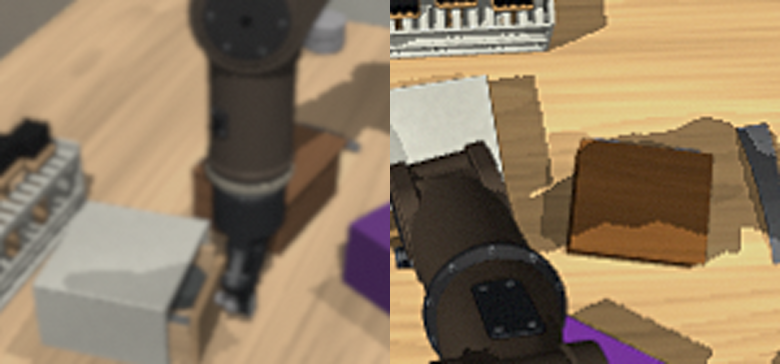

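The drawer is sliding in and the cabinet's outline is unchanged. I expect about 30 mm more.

{"fn": "play_rows", "kwargs": {"series": [{"delta_pos":[0.4,0,0],"turn":0,"gripper":0},{"delta_pos":[0.8,0,0],"turn":0,"gripper":0},{"delta_pos":[1.2,0,0],"turn":0,"gripper":0},{"delta_pos":[1.6,0,0],"turn":0,"gripper":0},{"delta_pos":[1.9,0,0],"turn":0,"gripper":0},{"delta_pos":[2.2,0,0],"turn":0,"gripper":0},{"delta_pos":[2.4,0,0],"turn":0,"gripper":0},{"delta_pos":[2.5,0,0],"turn":0,"gripper":0},{"delta_pos":[2.5,0,0],"turn":0,"gripper":0}]}}

```text
t: 9.28
ee_pos: [0.5087, -0.0131, 0.0613]
eef_rot: [[0.994, 0.107, 0.0], [0.107, -0.994, -0.0], [0.0, 0.0, -1.0]]
contact_force: [-0.4, 0.2, -0.8]
finger_gap: 0.0003
```

```bash
python3 -c "
from h import *
look('pics/m7.png')
a=cv2.imread('pics/m7.png')[150:364,0:300];cv2.imwrite('pics/m7c.png',cv2.resize(a,None,fx=2.5,fy=2.5))"
```

```text
9.3833 [ 0.50868581 -0.01314459  0.06145128] [-0.18843541  0.14434745 -0.25240135] 6.14433217449249
```

View pics/m7c.png

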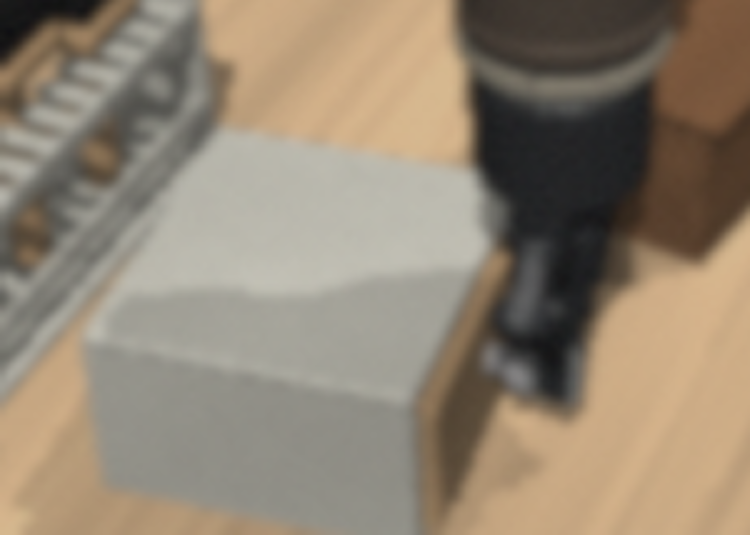

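About 6–9 mm of the drawer front still shows. I'll creep in until the stop is felt.

{"fn": "play_rows", "kwargs": {"series": [{"delta_pos":[0.1,0,0],"turn":0,"gripper":0},{"delta_pos":[0.2,0,0],"turn":0,"gripper":0},{"delta_pos":[0.3,0,0],"turn":0,"gripper":0},{"delta_pos":[0.4,0,0],"turn":0,"gripper":0},{"delta_pos":[0.5,0,0],"turn":0,"gripper":0},{"delta_pos":[0.5,0,0],"turn":0,"gripper":0}]}}

```text
t: 9.88
ee_pos: [0.5136, -0.0126, 0.0613]
eef_rot: [[0.994, 0.107, 0.0], [0.107, -0.994, -0.0], [0.0, 0.0, -1.0]]
contact_force: [-0.9, 0.0, -0.6]
finger_gap: 0.0001
```

{"fn": "play_rows", "kwargs": {"series": [{"delta_pos":[0.1,0,0],"turn":0,"gripper":0},{"delta_pos":[0.2,0,0],"turn":0,"gripper":0},{"delta_pos":[0.2,0,0],"turn":0,"gripper":0}]}}

```text
t: 10.13
ee_pos: [0.5155, -0.0123, 0.0613]
eef_rot: [[0.994, 0.107, 0.0], [0.107, -0.994, -0.0], [0.0, 0.0, -1.0]]
contact_force: [-1.0, -0.5, 0.4]
finger_gap: -0.0001
```

```bash
python3 -c "
from h import *
look('pics/m8.png')
a=cv2.imread('pics/m8.png')[150:364,0:300];cv2.imwrite('pics/m8c.png',cv2.resize(a,None,fx=2.5,fy=2.5))"
```

```text
10.2333 [ 0.51545874 -0.01234203  0.06129072] [ 0.44491123 -0.58726751  0.25359542] 6.144667123715574
```

View pics/m8c.png

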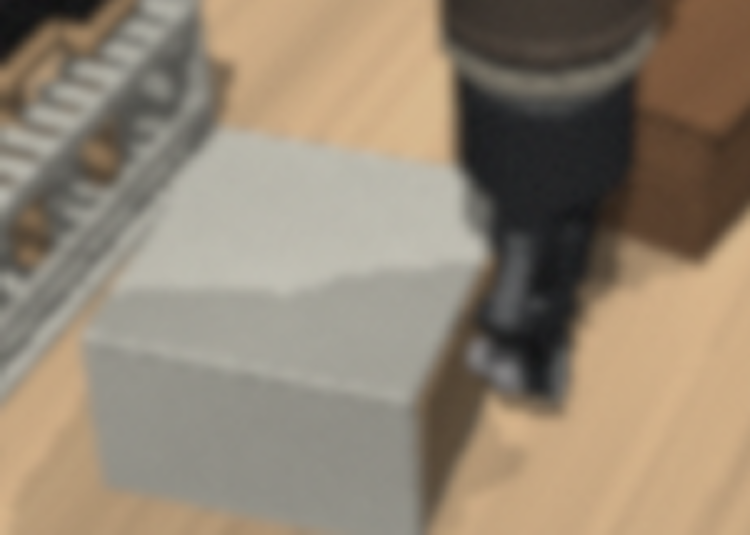

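The drawer is nearly flush and the cabinet corner hasn't moved. A few more 1 mm steps.

{"fn": "play_rows", "kwargs": {"series": [{"delta_pos":[0.1,0,0],"turn":0,"gripper":0},{"delta_pos":[0.1,0,0],"turn":0,"gripper":0}]}}

```text
t: 10.4
ee_pos: [0.5163, -0.0122, 0.0613]
eef_rot: [[0.994, 0.107, -0.0], [0.107, -0.994, -0.0], [-0.0, 0.0, -1.0]]
contact_force: [-1.3, -0.4, -0.1]
finger_gap: 0.0001
```

{"fn": "play_rows", "kwargs": {"series": [{"delta_pos":[0.1,0,0],"turn":0,"gripper":0},{"delta_pos":[0.1,0,0],"turn":0,"gripper":0}]}}

```text
t: 10.57
ee_pos: [0.5168, -0.0122, 0.0612]
eef_rot: [[0.994, 0.107, -0.001], [0.107, -0.994, -0.0], [-0.001, 0.0, -1.0]]
contact_force: [-3.1, -0.1, 1.7]
finger_gap: -0.0002
```

{"fn": "play_rows", "kwargs": {"series": [{"delta_pos":[0.05,0,0],"turn":0,"gripper":0},{"delta_pos":[0.1,0,0],"turn":0,"gripper":0}]}}

```text
t: 10.73
ee_pos: [0.5168, -0.0122, 0.0611]
eef_rot: [[0.994, 0.107, -0.003], [0.107, -0.994, -0.0], [-0.003, 0.0, -1.0]]
contact_force: [-7.9, -0.7, 6.0]
finger_gap: -0.0001
```

```bash
python3 -c "
from h import *
look('pics/m9.png')
a=cv2.imread('pics/m9.png')[150:364,0:300];cv2.imwrite('pics/m9c.png',cv2.resize(a,None,fx=2.5,fy=2.5))"
```

```text
10.8333 [ 0.51682807 -0.01217044  0.06107679] [-6.07696435 -0.54265058  4.18294217] 6.146170395982999
```

View pics/m9c.png

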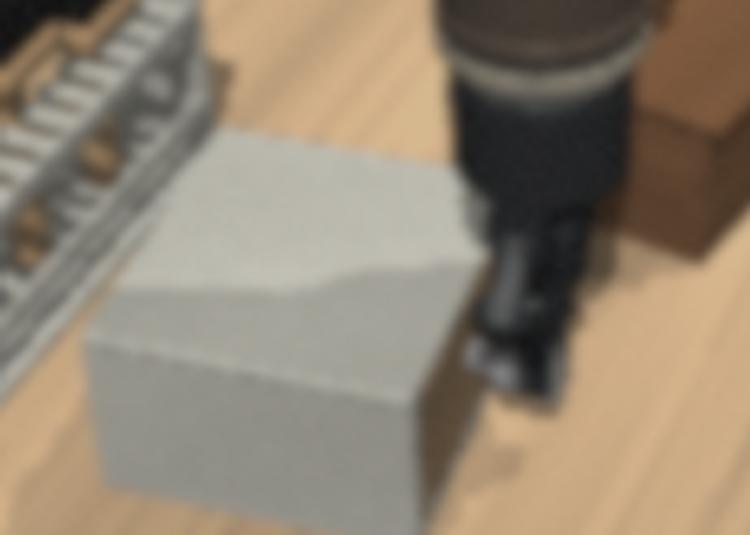

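A stop was felt (about 8 N with no further motion), the drawer front is flush, and the cabinet is in place. I'll back straight off, then go up.

{"fn": "play_rows", "kwargs": {"series": [{"delta_pos":[-0.4,0,0],"turn":0,"gripper":0},{"delta_pos":[-1.5,0,0],"turn":0,"gripper":0},{"delta_pos":[-3.0,0,0],"turn":0,"gripper":0},{"delta_pos":[-4.5,0,0],"turn":0,"gripper":0},{"delta_pos":[-6.0,0,0],"turn":0,"gripper":0},{"delta_pos":[-7.0,0,-1.0],"turn":0,"gripper":0},{"delta_pos":[-7.5,0,-4.0],"turn":0,"gripper":0},{"delta_pos":[-7.5,0,-7.0],"turn":0,"gripper":0},{"delta_pos":[-7.5,0,-10.0],"turn":0,"gripper":0},{"delta_pos":[-7.5,0,-12.0],"turn":0,"gripper":0}]}}

```text
t: 11.67
ee_pos: [0.4448, -0.0198, 0.1842]
eef_rot: [[0.994, 0.107, 0.004], [0.107, -0.994, 0.0], [0.004, 0.0, -1.0]]
contact_force: [0.7, -0.3, -0.1]
finger_gap: -0.0002
```

```bash
python3 -c "
from h import *
print(delta([.36,-.30,.26]))"
```

```text
[-11.41  26.95  -7.63]
```

{"fn": "play_rows", "kwargs": {"series": [{"delta_pos":[-0.5,0,-2.0],"turn":0,"gripper":0},{"delta_pos":[-1.5,1.5,-4.5],"turn":0,"gripper":0},{"delta_pos":[-2.8,4.5,-6.5],"turn":0,"gripper":0},{"delta_pos":[-4.2,8.0,-7.6],"turn":0,"gripper":0},{"delta_pos":[-5.6,11.5,-7.6],"turn":0,"gripper":0},{"delta_pos":[-7.0,15.0,-7.6],"turn":0,"gripper":0},{"delta_pos":[-8.4,18.5,-7.6],"turn":0,"gripper":0},{"delta_pos":[-9.8,22.0,-7.6],"turn":0,"gripper":0},{"delta_pos":[-10.8,25.0,-7.6],"turn":0,"gripper":0},{"delta_pos":[-11.4,27.0,-7.6],"turn":0,"gripper":0}]}}

```text
t: 12.5
ee_pos: [0.358, -0.3043, 0.2577]
eef_rot: [[0.995, 0.104, 0.001], [0.104, -0.995, -0.002], [0.001, 0.002, -1.0]]
contact_force: [0.3, -0.7, -0.7]
finger_gap: 0.0001
```

{"fn": "play_rows", "kwargs": {"series": [{"delta_pos":[0,0,0],"turn":0,"gripper":0},{"delta_pos":[0,0,0],"turn":0,"gripper":0},{"delta_pos":[0,0,0],"turn":0,"gripper":0}]}}

```text
t: 12.75
ee_pos: [0.3596, -0.3, 0.2573]
eef_rot: [[0.994, 0.108, 0.001], [0.108, -0.994, 0.0], [0.001, -0.0, -1.0]]
contact_force: [0.2, 0.6, 0.6]
finger_gap: 0.0002
```

```bash
python3 -c "
from h import *
for n in('side','top'): cv2.imwrite(f'pics/{n}F.png',cv2.cvtColor(optics.camera(n),cv2.COLOR_RGB2BGR))
s=cv2.imread('pics/sideF.png');t=cv2.imread('pics/topF.png')
cv2.imwrite('pics/F.png',np.vstack([np.hstack([cv2.resize(cv2.imread(f'pics/side{k}.png')[100:240,200:420],(400,255)) for k in '0F']),np.hstack([cv2.resize(cv2.imread(f'pics/top{k}.png')[90:250,160:470],(400,206)) for k in '0F'])]))
cv2.imwrite('pics/Fc.png',cv2.resize(t[140:235,280:460],None,fx=4.4,fy=4.4,interpolation=cv2.INTER_CUBIC))
print(manip.sense()['t'],manip.sense()['contact_force'])"
```

```text
12.85 [ 0.71902413  0.08954562 -0.64980513]
```

View pics/F.png

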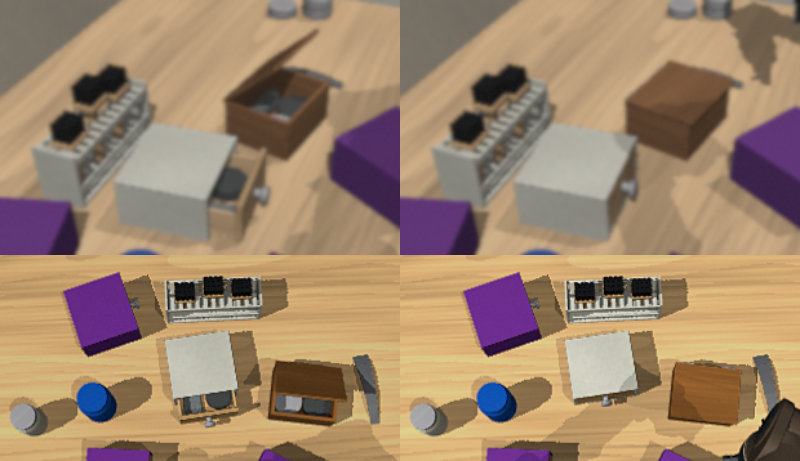

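View pics/Fc.png

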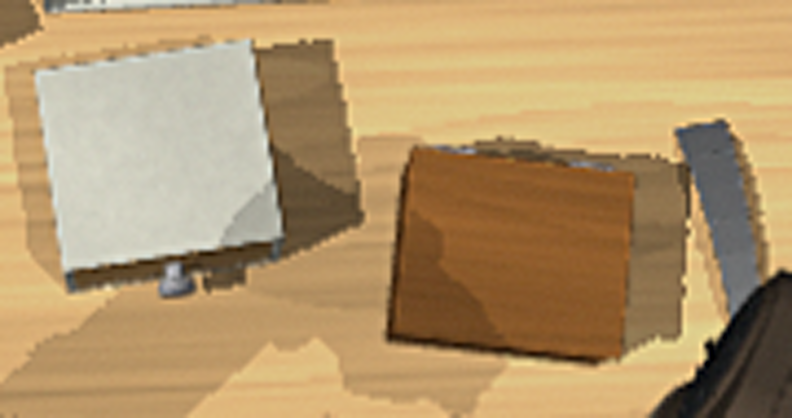

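Before and after: the drawer is flush (knob right at the cabinet front), the lid is flat, and cabinet, box and bystanders sit at the same pixels. I'll do one numeric check, then hand in.

```bash
python3 - <<'E'
from h import *
T=lambda U,V:((U+.5)/4.4-.5+280,(V+.5)/4.4-.5+140)
FR,FL=onz('top',T(284,240),.09),onz('top',T(63,270),.09); k=onz('top',T(177,294),.048)
m=(FR+FL)/2; n=np.array([np.cos(.107),np.sin(.107)]); print('knob out of front',(m-k)[:2]@n)
A,B=onz('top',T(388,338),.088),onz('top',T(612,360),.088); H=onz('top',T(413,148),.088)
print('lid',np.linalg.norm(A-B),np.linalg.norm(A-H))
print(manip.job_done())
E
```

```text
knob out of front 0.02061090827625084
lid 0.15938389163873248 0.14002468588529815
the job is handed in; nothing more can be done
None
```

I closed both with the shut fingertips and handed the job in at about 12.9 s of the 61 s allowed; no verdict comes back.

- **Lid:** I pressed it down slowly until it met its stop with the fingertips at 0.088 m, which is its shut height. The pressing force at the stop reached about 27 N. In the last pictures it lies flat; its top measures about 159 x 140 mm at that height, against 164 x 138 mm given.
- **Drawer:** I pushed the knob at about 0.05–0.07 m/s, then crept the last few millimetres until it stopped at about 8 N. The knob face now stands 21 mm out from the cabinet front, against 22 mm given, so the drawer is shut to within the measuring error.
- **Everything else:** by eye, the cabinet, box, jars and rack are where they were before, and so is the visible part of the shoehorn. The arm hid its near end in the last top view. The hand finished clear, about 0.23 m above the table, and the force reading was only noise.

No check failed. The estimates of lid angle and drawer opening before I started were rough, about 43° and 50 mm. Both stops were confirmed by feel.

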